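# Put the bulbs away in the storage box

### The job

Pick up the scoop with the bulbs in it and tip all six bulbs out of it into the open storage box, spilling none on the bench. Then set the empty scoop back down flat on the bench and shut the box's lid fully. Leave the other things on the bench where they are.

Things in the scene. Friction and masses are not known exactly. Their poses are not given: they have to be found in the camera images.
- box: Fixed plain plywood storage box with a hinged lid: 130 (x) x 160 (y) x 80 mm high outside, walls and floor 6 mm. Origin: centre of its underside; z up. The lid's hinge runs along y on the rim at its +x side.
- lid (a joint): Hinge of the box's lid (plywood plate 8 mm thick that just covers the box): 0 = shut flat on the rim, grows as it opens upward and away to the box's +x; 1.57 = standing upright. The hinge is stiff: the lid stays where it is left. It starts open (1.45 to 1.75).
- lid_hinge (a point): Point on the lid's hinge line, at the middle of its length (on the box's +x rim). Axes of the lid: from here the lid reaches 130 mm along its own -x to its free edge.
- lid_handle (a point): Grip point of the small dark wooden knob on the lid's outer face, near the free edge, mid-width.
- scoop: Loose aluminium scoop holding six bulbs, 197 x 70 x 61 mm, about 0.2 kg in all. Origin: underside, below the middle of its flat 84 mm floor; +x to its mouth, z up. Walls 3 mm: sides 46 high, back (x -40) 50 high; the front ramps up at 25 degrees to the pouring lip. Wooden handle 85 long, 20 wide, 26 high, straight back from the back wall (x -42 to -127), centre line at z 48.
- scoop_grip (a point): Middle of the scoop's handle (85 mm behind the scoop's origin, 48 mm up); axes as the scoop's.
- scoop_lip (a point): Middle of the scoop's pouring lip (70 mm ahead of the scoop's origin, 17 mm up); axes as the scoop's.
- bulb0: Loose brown flower bulb, 26 mm across, 32 mm high, starting in the scoop. Origin: centre of its base; z towards its tip.
- bulb1: Loose brown flower bulb, 26 mm across, 32 mm high, starting in the scoop. Origin: centre of its base; z towards its tip.
- bulb2: Loose brown flower bulb, 26 mm across, 32 mm high, starting in the scoop. Origin: centre of its base; z towards its tip.
- bulb3: Loose brown flower bulb, 26 mm across, 32 mm high, starting in the scoop. Origin: centre of its base; z towards its tip.
- bulb4: Loose brown flower bulb, 26 mm across, 32 mm high, starting in the scoop. Origin: centre of its base; z towards its tip.
- bulb5: Loose brown flower bulb, 26 mm across, 32 mm high, starting in the scoop. Origin: centre of its base; z towards its tip.
- sieve: Bystander: round lime-green plastic sieve, 200 mm across, 55 high. Origin: centre of its underside.
- pots: Bystander: two clay pots stacked one in the other, 106 mm across the rims, together 128 high. Origin: centre of the underside.
- mister: Bystander: yellow plastic plant mister, 84 mm across, 165 high. Origin: centre of its underside.
- widger: Bystander: flat stainless widger lying on the bench, 210 x 26 x 6 mm. Origin: middle of its underside.
- dibber: Bystander: wooden dibber with a steel tip lying on the bench between box and scoop, 205 x 22 x 22 mm. Origin: about the middle of its underside; long along x.
Things that resemble listed ones, but are neither listed nor needed, are in the scene too. There is more than one size of the scoop; the one meant has the size given above.

How it is judged:
By the outcome, as a careful person would: the job done as asked, in the order asked, and still so for the second after the job is handed in, with the robot touching nothing.
It also fails if it takes over 72 s, if anything falls off the work surface, if the arm or the gripper's body presses on something with over 40 N, if the wrist force passes 120 N, or if a joint passes its speed limit or range.

### The arm

A 6-joint arm with a two-finger parallel gripper is mounted at the origin on the work surface. World frame = base frame: x ahead of the robot, y to its left, z up, the work surface at z = 0. Lengths are in m, angles in degrees, forces in N, time in s.
With the tool pointing down it reaches from about 0.375 to 0.975 m from the base axis. Payload 3.8 kg.
Tool frame: the origin (TCP) lies at the very end of the fingers, on their centre line; the grasp point (between the pads) lies 19 mm behind it; z points along the fingers, y is the line along which they close (so a half turn about z gives the same grasp; the last joint's range is limited). The gripper opens to 88 mm and grips with 3 to 60 N. Pads are 18 mm wide; open, the fingers measure 123 mm over their backs; the gripper's body (75 mm by 187 mm) begins 45 mm behind the grasp point.
Start: joints at [-75.166, 15.12, 91.902, -0, 72.978, -2.114], TCP at [0.197, -0.646, 0.239] pointing down, gripper open.
Joint ranges: [-150.88, 150.88], [-54.13, 125.18], [17.81, 147.31], [-75.09, 255.09], [0, 152.58], [-146.25, 146.25]. Speed limits (degrees/s): [147.25, 147.25, 180, 180, 180, 180].

### API

Orientations are given as [roll, pitch, yaw] about the fixed x, y, z axes, in that order (R = Rz(yaw) Ry(pitch) Rx(roll)).
In Python, from cell import r gives the robot as it stands.
- The arm moves only by the tool servo_tool, never from a script. Its argument "moves" is a list of rows, each a list of 7 numbers: the shift along the world's x, y, z in mm, then the turn, a rotation vector about the world's x, y, z in degrees, then the finger opening in mm, from 0 to 88.1. A call has 1 to 12 rows; each row shifts and turns the commanded pose from where the row before left it; what a row does not reach is not made up. A row lasts 1/12 s, in which the tool goes at most 41.7 mm and 7.16 degrees, less where a joint would pass 70% of its speed; a pose out of reach is approached as far as the arm can. A call with a gripper value outside its range is refused whole. The fingers move at their own pace and stop on an object; the grip force is fixed at half the most. Time passes only in rows, so rows that do not move let the fingers close. It gives the time, the measured TCP pose, the force, the opening and the grip force at its end, in the units of the state.
- r.observe(): the state, without advancing time (a new reading comes with each control period).
- r.snapshot(name): name is "scene" or "top"; returns (picture, depth): 384x512x3 uint8, blue, green, red; 384x512 float32, m along the optical axis (not along the pixel's ray), 0 where there is no reading.
- r.camera_info(name): a dict with "intrinsics" (3x3 intrinsics, pixels), "T" (4x4, takes a point from camera to world coordinates). Camera axes: x right, y down, z forward; pixel columns grow to the right and rows downward; lengths in m; the calibration is good to about 2 mm. A picture is of the moment at which its call begins. camera_info takes no time and is no camera call.
- r.sign_off(): hands the job in; it is judged then, once.
The state is a dict: "clock": time; "q": joint angles; "joint_velocities": joint speeds; "joint_efforts": joint torques, N m; "tool_pos": TCP position; "tool_rot": TCP orientation; "ft_force": force on the tool from outside, world axes, zero at the start; "wrist_torque": the same for the moment, N m; "opening": finger opening in m; "gripper_force": force on a finger pad.
Only numpy, scipy, OpenCV 4.12 (cv2) and the standard library are available. Lean on these libraries where they do the work, as an engineer would, in place of code of your own. Each camera call takes 0.05 s, during which the arm holds its last target. There are 200 camera calls.

## Working session

There is one attempt and no reset: what is moved stays moved. The work goes in short steps, Python scripts to look and compute and a tool call to move; the robot and the scene stay as the last step left them, time stands still between calls to the robot, and variables do not carry over. Pictures are saved under pics/ and viewed, at most 10 in all, crops included, and the job is handed in when it is done.

Besides the shell and the picture viewer there is one more tool, called after "Request:" in YAML: its name, and indented under it one key for each argument. servo_tool: Moves the arm, as the interface text tells. Its arguments: {"type":"object","properties":{"moves":{"type":"array","items":{"type":"array","items":{"type":"number"}}}},"required":["moves"]}

```bash
mkdir -p pics
cat > h.py <<'E'
import numpy as np, cv2
from cell import r
def snap(n,f=None):
    p,d=r.snapshot(n)
    if f: cv2.imwrite('pics/'+f,p)
    return p,d
def pts(n,d):
    c=r.camera_info(n);K=np.array(c["intrinsics"]);T=np.array(c["T"])
    v,u=np.mgrid[:d.shape[0],:d.shape[1]]
    P=np.stack([(u-K[0,2])/K[0,0]*d,(v-K[1,2])/K[1,1]*d,d],-1)
    return P@T[:3,:3].T+T[:3,3]
E
python3 - <<'E'
from h import *
a,d=snap('top');b,e=snap('scene')
np.savez('s0.npz',a=a,d=d,b=b,e=e)
cv2.imwrite('pics/top0.png',cv2.resize(a,(800,600)));cv2.imwrite('pics/scene0.png',cv2.resize(b,(800,600)))
for n in('top','scene'):
    c=r.camera_info(n);print(np.round(c["intrinsics"],1).tolist(),np.round(c["T"],3).tolist())
print(r.observe())
E
```

```text
[[386.9, 0.0, 253.3], [0.0, 386.9, 189.6], [0.0, 0.0, 1.0]] [[0.021, -0.983, 0.183, 0.269], [-1.0, -0.024, -0.018, -0.016], [0.022, -0.183, -0.983, 1.291], [0.0, 0.0, 0.0, 1.0]]
[[420.9, 0.0, 253.5], [0.0, 420.9, 190.3], [0.0, 0.0, 1.0]] [[0.584, 0.665, -0.465, 1.138], [0.812, -0.469, 0.348, -0.518], [0.013, -0.581, -0.814, 1.234], [0.0, 0.0, 0.0, 1.0]]
{'clock': 0.1, 'q': array([-7.51659974e+01,  1.51656108e+01,  9.19716208e+01, -4.96328534e-04,
        7.29792711e+01, -2.11503443e+00]), 'joint_velocities': array([ 0.07206072,  0.04506618, -0.22915002, -0.10420445,  0.02136027,
        0.08008641]), 'joint_efforts': array([ 5.35545987e-04, -5.03619504e+01, -3.58067894e+01,  7.31035648e-02,
        2.32875865e-02, -5.98144629e-05]), 'tool_pos': array([ 0.19659933, -0.64506735,  0.23752053]), 'tool_rot': array([-1.79883559e+02, -3.82566863e-03,  1.69491789e+01]), 'ft_force': array([ 0.19858322,  0.10858297, -0.54502882]), 'wrist_torque': array([ 0.01615692, -0.04164166, -0.01206421]), 'gripper_force': 0.0, 'opening': 0.08811054337264314}
```

View pics/top0.png

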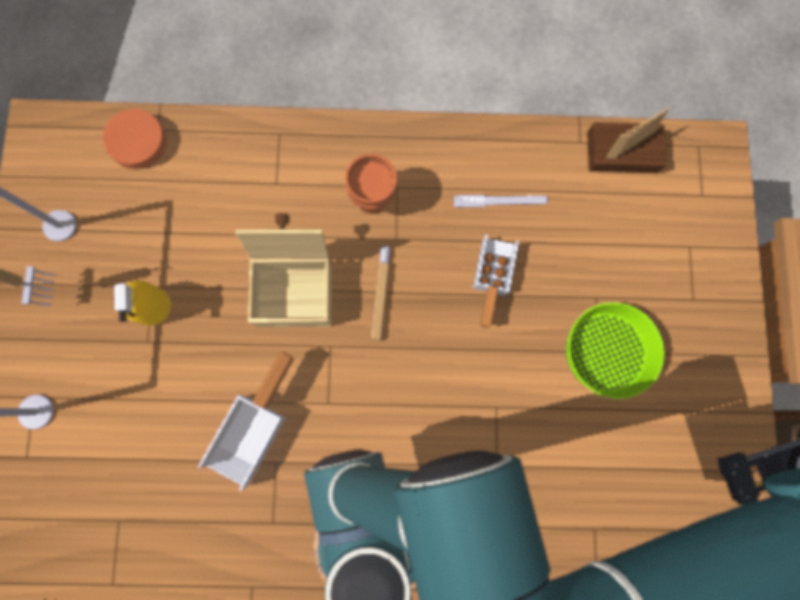

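View pics/scene0.png

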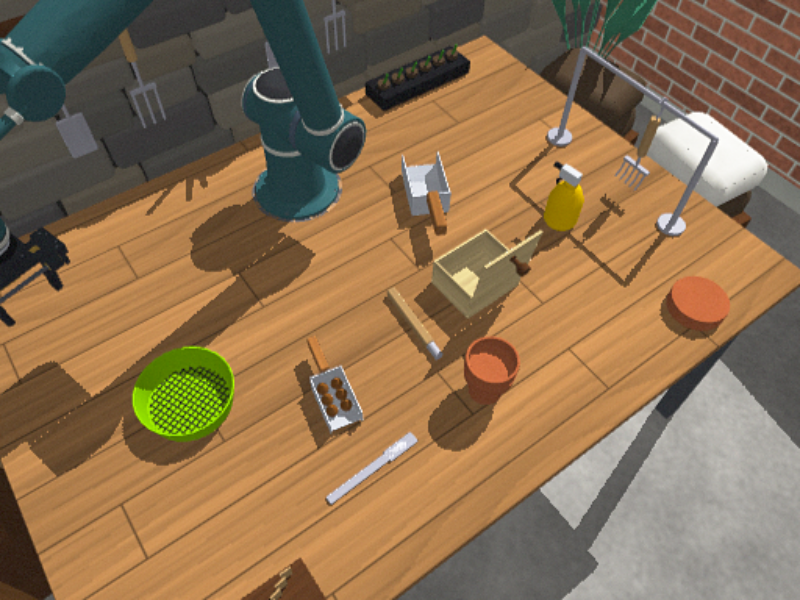

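The top view shows the small scoop with six bulbs at (495,275), mouth towards +x, and an empty, larger scoop at (245,440). The box is at (290,290), its lid open at the top of the image, and a dibber at (382,292) lies between box and scoop. The candidates for the scoop are those two. I take the one at (495,275), because it holds the bulbs, and I'll check its size next.

Run:
```python
from h import *
s=np.load('s0.npz');a=s['a']
P=pts('top',s['d']);Q=pts('scene',s['e'])
def st(name,X):
    print(name,len(X),np.round(X.min(0),3),np.round(X.max(0),3),np.round(np.median(X,0),3))
hsv=cv2.cvtColor(a,cv2.COLOR_BGR2HSV)
def win(u0,u1,v0,v1,zlo=.012):
    m=np.zeros(a.shape[:2],bool);m[v0:v1,u0:u1]=1
    return m&(P[...,2]>zlo)&(s['d']>0)
m=win(295,340,145,215)
st('scoop all',P[m])
def rect(X):
    r_=cv2.minAreaRect((X[:,:2]*1000).astype(np.float32));print('  rect',np.round(r_[0],1),np.round(r_[1],1),round(r_[2],1))
rect(P[m])
hm=m&(hsv[...,1]>110)&(np.mgrid[:384,:512][0]>187)&(P[...,2]>.045);st('handle',P[hm]);rect(P[hm])
sm=m&(hsv[...,1]<70);st('metal',P[sm]);rect(P[sm])
m2=win(120,190,222,316);st('big',P[m2]);rect(P[m2])
m=win(155,213,145,212);X=P[m]
rim=X[(X[:,2]>.072)&(X[:,2]<.088)];st('rim',rim);rect(rim)
ld=X[X[:,2]>.095];st('lid',ld)
c=ld.mean(0);w,V=np.linalg.eigh(np.cov((ld-c).T));print('lidn',V.round(3),w)
k=win(172,188,132,146,.03);st('knob',P[k])
m=win(235,255,150,220,.008);st('dibber',P[m])
m=win(285,355,120,135,.003);st('widger',P[m])
m=win(220,256,95,138,.02);st('pots',P[m])
m=win(360,430,190,258,.02);st('sieve',P[m])
b=cv2.resize(a[140:220,280:350],(560,640)[:2],interpolation=cv2.INTER_CUBIC)
cv2.imwrite('pics/crop.png',cv2.resize(a[145:215,150:350],(800,280),interpolation=cv2.INTER_CUBIC))
```

```text
scoop all 640 [ 0.442 -0.297  0.012] [ 0.643 -0.207  0.066] [ 0.555 -0.239  0.032]
  rect [ 539.6 -244.2] [ 71.2 197.3] 79.0
handle 139 [ 0.443 -0.246  0.045] [ 0.51  -0.216  0.066] [ 0.475 -0.229  0.06 ]
  rect [ 476.7 -230.9] [19.8 69. ] 78.5
metal 303 [ 0.52  -0.297  0.012] [ 0.643 -0.207  0.055] [ 0.578 -0.258  0.026]
  rect [ 580.7 -252.2] [ 71.2 113.4] 79.0
big 1098 [0.11  0.167 0.012] [0.377 0.338 0.09 ] [0.236 0.235 0.06 ]
  rect [252.3 237.9] [ 97.9 272.9] 63.7
rim 373 [0.438 0.101 0.073] [0.574 0.263 0.088] [0.506 0.185 0.079]
  rect [505.6 182.5] [132.4 159.3] 1.9
lid 889 [0.569 0.104 0.095] [0.607 0.263 0.213] [0.58  0.182 0.164]
lidn [[ 0.989 -0.14  -0.046]
 [ 0.033 -0.093  0.995]
 [-0.144 -0.986 -0.087]] [5.91355428e-06 1.29037798e-03 2.03374529e-03]
knob 80 [0.604 0.172 0.168] [0.632 0.198 0.191] [0.62  0.184 0.184]
dibber 389 [ 0.413 -0.023  0.008] [0.617 0.015 0.03 ] [ 0.51  -0.006  0.02 ]
widger 346 [ 0.709 -0.385  0.003] [ 0.766 -0.146  0.011] [ 0.734 -0.247  0.006]
pots 979 [ 0.678 -0.032  0.023] [0.783 0.071 0.133] [0.732 0.02  0.101]
sieve 800 [ 0.302 -0.594  0.02 ] [ 0.498 -0.396  0.062] [ 0.411 -0.548  0.043]
```

View pics/crop.png

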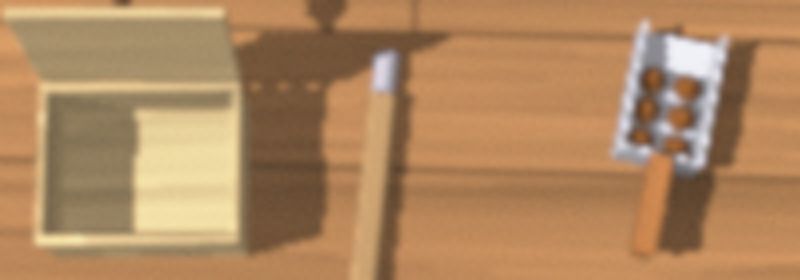

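The crop shows six bulbs in the right-hand scoop, two columns around crop (665,110), inside the 800 px crop. It measures 197 x 71 mm, against 273 x 98 for the other, so it is the one meant. Its grip is at about (0.484, -0.233, 0.048), yaw -11°. I'm moving to the pre-grasp with the tool tilted 25° forward.

Request:
servo_tool:
  moves:
    - [20, 35, -3, 0, 0, -4.7, 88]
    - [20, 35, -3, 0, 0, -4.7, 88]
    - [20, 35, -3, 0, 0, -4.7, 88]
    - [20, 35, -3, 0, 0, -4.7, 88]
    - [20, 35, -3, 0, 0, -4.7, 88]
    - [20, 35, -3, 0, 0, -4.7, 88]
    - [20, 35, -10, -0.8, -4.1, 0, 88]
    - [20, 35, -10, -0.8, -4.1, 0, 88]
    - [20, 35, -10, -0.8, -4.1, 0, 88]
    - [20, 35, -10, -0.8, -4.1, 0, 88]
    - [20, 35, -10, -0.8, -4.1, 0, 88]
    - [20, 35, -10, -0.8, -4.1, 0, 88]

```text
clock: 1.1
tool_pos: [0.437, -0.2242, 0.1604]
tool_rot: [-179.9, -25.3, -11.3]
ft_force: [1.2, 1.0, -0.3]
opening: 0.0881
gripper_force: 0.0
```

Run:
```python
from h import *
o=r.observe();print(o['clock'],o['q'].round(1),o['tool_pos'].round(4),o['tool_rot'].round(1))
```

```text
1.1 [-37.7 -16.1 135.1  17.6  39.4  52.1] [ 0.437  -0.2242  0.1604] [-179.9  -25.3  -11.3]
```

Request:
servo_tool:
  moves:
    - [7, -1.4, -16, 0, 0, 0, 60]
    - [7, -1.4, -16, 0, 0, 0, 60]
    - [7, -1.4, -16, 0, 0, 0, 60]
    - [7, -1.4, -16, 0, 0, 0, 60]
    - [7, -1.4, -16, 0, 0, 0, 60]
    - [7, -1.4, -16, 0, 0, 0, 60]
    - [7, -1.4, -16, 0, 0, 0, 60]
    - [6, -1, -16, 0, 0, 0, 60]
    - [0, 0, -1, 0, 0, 0, 60]
    - [0, 0, 0, 0, 0, 0, 60]

```text
clock: 1.93
tool_pos: [0.4907, -0.2355, 0.0301]
tool_rot: [-179.8, -24.9, -11.3]
ft_force: [0.4, -0.0, 0.5]
opening: 0.0603
gripper_force: 0.0
```

Run:
```python
from h import *
a,_=snap('scene');b,_=snap('top')
c=np.hstack([cv2.resize(a[190:300,160:260],(400,440)),cv2.resize(b[120:230,280:380],(400,440))])
cv2.imwrite('pics/grasp.png',c);print(r.observe()['q'].round(1),r.observe()['ft_force'],r.observe()['tool_pos'])
```

```text
[-34.3   3.4 134.8  28.   20.9  42.5] [ 0.14317874 -0.76477653 -0.05771533] [ 0.49167466 -0.23648139  0.03211433]
```

View pics/grasp.png

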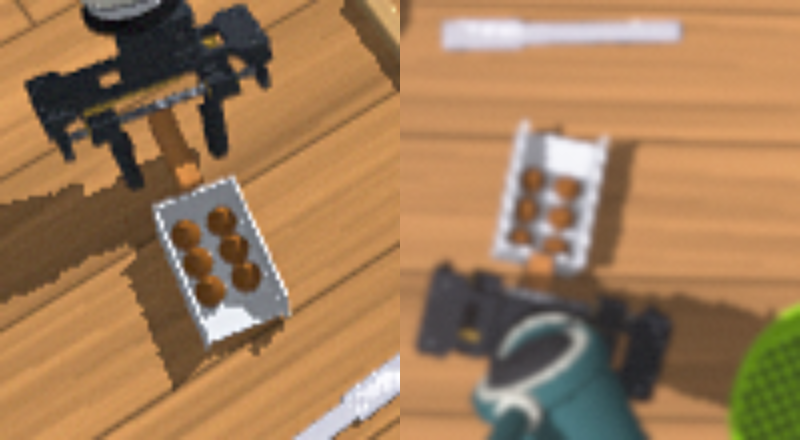

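Fingers straddle the handle at left-crop (175,150), and all six bulbs are in place at left-crop (215,255). Closing and lifting a little.

Request:
servo_tool:
  moves:
    - [0, 0, 0, 0, 0, 0, 15]
    - [0, 0, 0, 0, 0, 0, 15]
    - [0, 0, 0, 0, 0, 0, 15]
    - [0, 0, 0, 0, 0, 0, 10]
    - [0, 0, 0, 0, 0, 0, 10]
    - [0, 0, 0, 0, 0, 0, 10]
    - [0, 0, 2, 0, 0, 0, 10]
    - [0, 0, 4, 0, 0, 0, 10]
    - [0, 0, 6, 0, 0, 0, 10]
    - [0, 0, 8, 0, 0, 0, 10]
    - [0, 0, 10, 0, 0, 0, 10]
    - [0, 0, 10, 0, 0, 0, 10]

```text
clock: 3.03
tool_pos: [0.4917, -0.2365, 0.0727]
tool_rot: [-179.9, -25.1, -11.3]
ft_force: [0.3, -0.8, -1.3]
opening: 0.0201
gripper_force: 30.0
```

Request:
servo_tool:
  moves:
    - [0, 0, 13, 0, 0, 0, 10]
    - [0, 0, 17, 0, 0, 0, 10]
    - [0, 0, 20, 0, 0, 0, 10]
    - [0, 0, 22, 0, 0, 0, 10]
    - [0, 2, 24, 0, 0, 0, 10]
    - [0, 4, 24, 0, 0, 0.5, 10]
    - [0, 6, 24, 0, 0, 0.5, 10]
    - [0, 8, 24, 0, 0, 0.5, 10]
    - [0, 11, 22, 0.1, 0.5, 0.5, 10]
    - [0, 13, 20, 0.1, 0.5, 0.5, 10]
    - [0, 15, 15, 0.1, 0.5, 0.5, 10]
    - [0, 17, 10, 0.1, 0.5, 0.5, 10]

```text
clock: 4.03
tool_pos: [0.492, -0.1608, 0.3108]
tool_rot: [-179.9, -23.3, -7.8]
ft_force: [-0.1, 0.5, -2.1]
opening: 0.0192
gripper_force: 30.0
```

Request:
servo_tool:
  moves:
    - [-2, 18, 5, 0.1, 0.6, 0.5, 10]
    - [-3, 20, 0, 0.1, 0.6, 0.5, 10]
    - [-3, 20, 0, 0.1, 0.6, 0.5, 10]
    - [-4, 20, 0, 0.1, 0.6, 0.5, 10]
    - [-4, 20, 0, 0.1, 0.6, 0.5, 10]
    - [-4, 20, 0, 0, 0.6, 0.5, 10]
    - [-4, 20, 0, 0, 0.6, 0.5, 10]
    - [-4, 20, 0, 0, 0.6, 0.5, 10]
    - [-4, 20, 0, 0, 0.6, 0.5, 10]
    - [-4, 20, 0, 0, 0.6, 0.5, 10]
    - [-4, 19, 0, 0, 0.6, 0.5, 10]
    - [-4, 18, 0, 0, 0.6, 0.5, 10]

```text
clock: 5.03
tool_pos: [0.4471, 0.0753, 0.313]
tool_rot: [-179.9, -15.9, -1.8]
ft_force: [-0.0, -0.1, -2.3]
opening: 0.0197
gripper_force: 30.0
```

Run:
```python
from h import *
a,_=snap('scene')
cv2.imwrite('pics/carry.png',cv2.resize(a[100:300,160:400],(720,600)));o=r.observe();print(o['q'].round(1),o['ft_force'],o['tool_pos'],o['tool_rot'],o['opening'])
```

```text
[  8.7 -22.8 121.1  -2.8  66.1 101.2] [-0.55197322  2.2119567  -0.95897056] [0.44678922 0.07761409 0.31295291] [-179.7631032   -15.81418168   -1.75986106] 0.02012544164134294
```

View pics/carry.png

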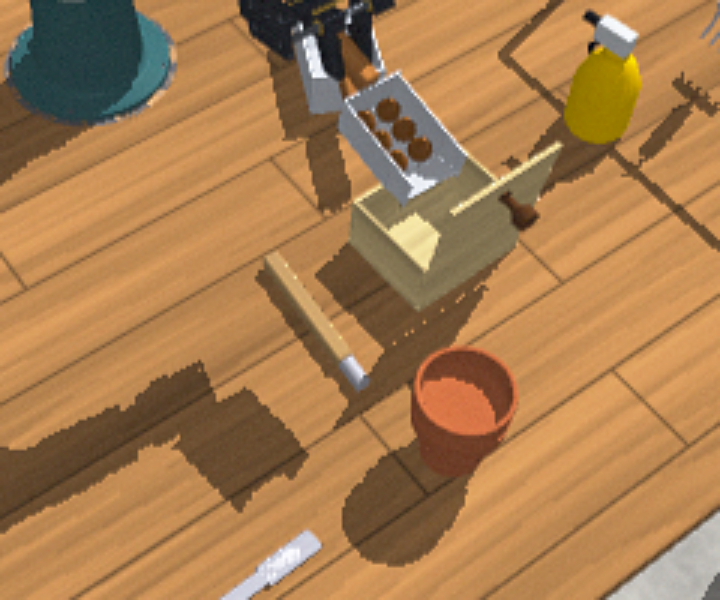

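The carry picture shows the six bulbs in the held scoop at (400,130), with its lip coming over the box at (420,190); nothing was spilled. I'll move to above the box now.

Request:
servo_tool:
  moves:
    - [-3, 16, -6, 0, 0.9, 0.2, 10]
    - [-3, 15, -6, 0, 0.9, 0.2, 10]
    - [-3, 14, -6, 0, 0.9, 0.2, 10]
    - [-3, 13, -6, 0, 0.9, 0.2, 10]
    - [-3, 12, -6, 0, 0.9, 0.2, 10]
    - [-3, 11, -6, 0, 0.9, 0.2, 10]
    - [-3, 9, -6, 0, 0.9, 0.2, 10]
    - [-2, 7, -6, 0, 0.9, 0.2, 10]
    - [-2, 5, -6, 0, 0.9, 0.2, 10]
    - [-2, 3, -6, 0, 0.9, 0, 10]
    - [0, 0, 0, 0, 0, 0, 10]

```text
clock: 6.0
tool_pos: [0.4201, 0.1795, 0.25]
tool_rot: [179.9, -6.6, 0.1]
ft_force: [0.8, -0.5, -1.7]
opening: 0.0196
gripper_force: 30.0
```

Run:
```python
from h import *
a,_=snap('top');b,e=snap('scene')
cv2.imwrite('pics/pre.png',np.hstack([cv2.resize(a[120:240,130:230],(400,480)),cv2.resize(b[110:210,240:360],(400,480))]));o=r.observe();print(o['q'].round(1),o['ft_force'],o['tool_pos'],o['tool_rot'],o['opening'])
```

```text
[ 21.9 -13.9 120.1  -2.8  67.5 112.8] [ 0.0137983   0.20016582 -0.72268424] [0.42075415 0.17919609 0.25121395] [ 1.79918035e+02 -6.74724637e+00  3.37732808e-02] 0.019724687166270675
```

View pics/pre.png

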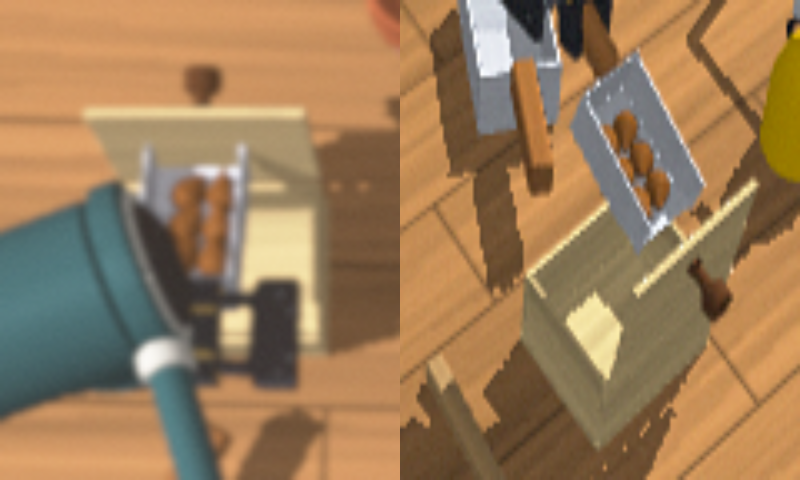

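The scoop is over the box: bulbs at left-crop (205,220), the lip just short of the lid. Lowering, then pouring slowly.

Request:
servo_tool:
  moves:
    - [-4, 0, -11, 0, 1.7, 0, 10]
    - [-4, 0, -11, 0, 1.7, 0, 10]
    - [-4, 0, -11, 0, 1.7, 0, 10]
    - [-4, 0, -11, 0, 1.7, 0, 10]
    - [-4, 0, -11, 0, 1.7, 0, 10]
    - [2.3, 0.5, 2.7, 0, 2, 0, 10]
    - [2.3, 0.5, 2.7, 0, 2, 0, 10]
    - [2.3, 0.5, 2.7, 0, 2, 0, 10]
    - [2.3, 0.5, 2.7, 0, 2, 0, 10]
    - [2.3, 0.5, 2.7, 0, 2, 0, 10]
    - [2.3, 0.5, 2.7, 0, 2, 0, 10]

```text
clock: 7.02
tool_pos: [0.4146, 0.1824, 0.212]
tool_rot: [180.0, 13.9, 0.0]
ft_force: [-0.2, -0.1, -1.8]
opening: 0.0196
gripper_force: 30.0
```

Request:
servo_tool:
  moves:
    - [2.3, 0, 2.7, 0, 2, 0, 10]
    - [2.3, 0, 2.7, 0, 2, 0, 10]
    - [2.3, 0, 2.7, 0, 2, 0, 10]
    - [4, 0, 2.2, 0, 2.2, 0, 10]
    - [4, 0, 2.2, 0, 2.2, 0, 10]
    - [4, 0, 2.2, 0, 2.2, 0, 10]
    - [4, 0, 2.2, 0, 2.2, 0, 10]
    - [4, 0, 2.2, 0, 2.2, 0, 10]
    - [4, 0, 2.2, 0, 2.2, 0, 10]
    - [4, 0, 2.2, 0, 2.2, 0, 10]

```text
clock: 7.85
tool_pos: [0.45, 0.1825, 0.2355]
tool_rot: [-180.0, 35.3, 0.0]
ft_force: [0.4, -0.4, -0.5]
opening: 0.0193
gripper_force: 30.0
```

Request:
servo_tool:
  moves:
    - [5, 0, 1.5, 0, 2.2, 0, 10]
    - [5, 0, 1.5, 0, 2.2, 0, 10]
    - [5, 0, 1.5, 0, 2.2, 0, 10]
    - [5, 0, 1.5, 0, 2.2, 0, 10]
    - [5, 0, 1.5, 0, 2.2, 0, 10]
    - [5, 0, 1.5, 0, 2.2, 0, 10]
    - [5, 0, 1.5, 0, 2.2, 0, 10]
    - [5, 0, 1.5, 0, 2.2, 0, 10]
    - [5, 0, 1.5, 0, 2.2, 0, 10]
    - [0, 0, 0, 0, 0, 0, 10]
    - [0, 0, 0, 0, 0, 0, 10]
    - [0, 0, 0, 0, 0, 0, 10]

```text
clock: 8.85
tool_pos: [0.4945, 0.1825, 0.2492]
tool_rot: [-180.0, 54.9, 0.1]
ft_force: [-0.9, -0.7, -0.7]
opening: 0.0196
gripper_force: 30.0
```

Run:
```python
from h import *
a,_=snap('top');b,e=snap('scene')
cv2.imwrite('pics/pour.png',np.hstack([cv2.resize(a[120:240,130:230],(400,480)),cv2.resize(b[110:210,240:360],(400,480))]));o=r.observe();print(o['q'].round(1),o['ft_force'],o['tool_pos'],o['tool_rot'],o['opening'])
```

```text
[ 11.5  33.   81.5  10.8 119.4 102. ] [1.09722396 1.47611785 0.05810015] [0.49430817 0.18256298 0.25009604] [-1.79947490e+02  5.48490900e+01  1.00109252e-01] 0.020135633180151543
```

View pics/pour.png

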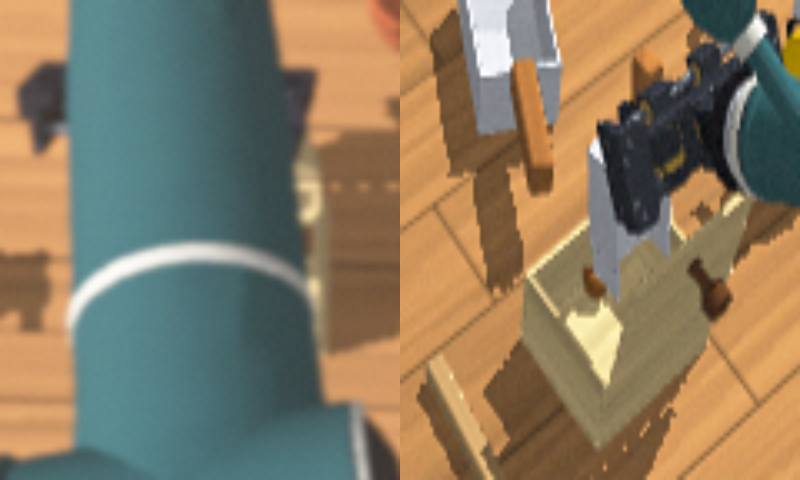

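The scoop stands nearly upright over the box at right-crop (625,220), and a bulb is visible inside the box at (595,282). I'll tilt 10° further with a small shake, then raise and level the scoop to check it.

Request:
servo_tool:
  moves:
    - [2, 0, 0, 0, 3, 0, 10]
    - [2, 0, 0, 0, 3, 0, 10]
    - [2, 0, 0, 0, 4, 0, 10]
    - [0, 0, 5, 0, 0, 0, 10]
    - [0, 0, -5, 0, 0, 0, 10]
    - [0, 0, 5, 0, 0, 0, 10]
    - [0, 0, -5, 0, 0, 0, 10]
    - [0, 0, 0, 0, 0, 0, 10]
    - [0, 0, 15, 0, 0, 0, 10]
    - [0, 0, 25, 0, 0, 0, 10]
    - [0, 0, 25, 0, 0, 0, 10]
    - [0, 0, 25, 0, 0, 0, 10]

```text
clock: 9.95
tool_pos: [0.5001, 0.1825, 0.3424]
tool_rot: [-179.9, 64.9, 0.1]
ft_force: [-0.6, 0.1, -0.3]
opening: 0.0197
gripper_force: 30.0
```

Request:
servo_tool:
  moves:
    - [-5, 0, 0, 0, -5, 0, 10]
    - [-8, 0, 0, 0, -6, 0, 10]
    - [-8, 0, 0, 0, -6, 0, 10]
    - [-8, 0, 0, 0, -6, 0, 10]
    - [-8, 0, 0, 0, -6, 0, 10]
    - [-8, 0, 0, 0, -6, 0, 10]
    - [-8, 0, 0, 0, -6, 0, 10]
    - [-8, 0, 0, 0, -6, 0, 10]
    - [-8, 0, 0, 0, -6, 0, 10]
    - [-5, 0, 0, 0, -6, 0, 10]
    - [0, 0, 0, 0, -6, 0, 10]
    - [0, 0, 0, 0, -5, 0, 10]

```text
clock: 10.95
tool_pos: [0.4254, 0.1824, 0.3426]
tool_rot: [-179.9, -5.5, 0.0]
ft_force: [0.2, -0.3, -0.8]
opening: 0.0195
gripper_force: 30.0
```

Run:
```python
from h import *
a,_=snap('top');b,e=snap('scene')
cv2.imwrite('pics/after.png',np.hstack([cv2.resize(a[120:240,130:230],(400,480)),cv2.resize(b[110:210,240:360],(400,480))]));o=r.observe();print(o['q'].round(1),o['ft_force'],o['tool_pos'],o['tool_rot'],o['opening'])
```

```text
[ 21.6 -14.8 111.3  -1.9  78.5 111.8] [-1.17730197 -0.59148442 -1.04860334] [0.42366936 0.18245895 0.34217338] [-1.79942364e+02 -5.33165920e+00  1.24282642e-01] 0.019352520841926964
```

View pics/after.png

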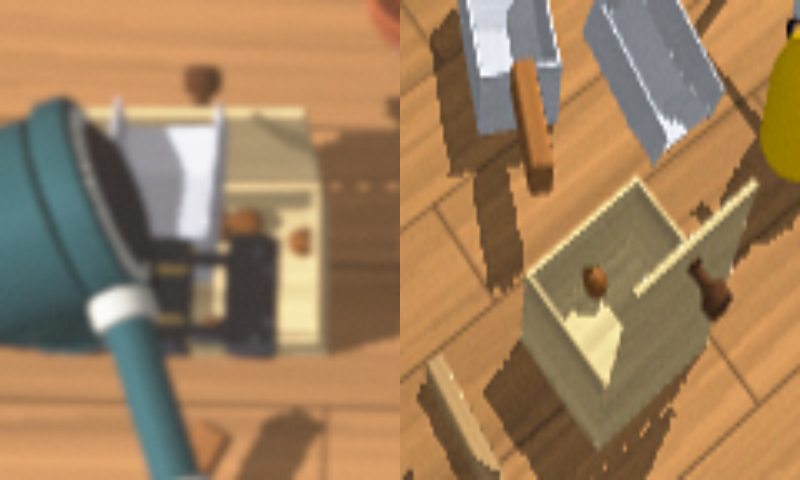

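The scoop is empty (right-crop (655,70)), with bulbs showing inside the box at left-crop (240,220) and (300,240). Carrying it back to its old place.

Request:
servo_tool:
  moves:
    - [5, -20, 0, 0, -1.6, -0.9, 10]
    - [5, -30, 0, 0, -1.6, -0.9, 10]
    - [6, -38, 0, 0, -1.6, -0.9, 10]
    - [6, -39, 0, 0, -1.6, -0.9, 10]
    - [6, -39, 0, -0.1, -1.6, -0.9, 10]
    - [6, -39, -15, -0.1, -1.6, -0.9, 10]
    - [6, -38, -20, -0.2, -1.6, -1, 10]
    - [6, -37, -20, -0.2, -1.6, -1, 10]
    - [6, -36, -20, -0.2, -1.6, -1, 10]
    - [6, -35, -20, -0.3, -1.6, -1, 10]
    - [6, -35, -20, -0.3, -1.6, -1, 10]
    - [4, -33, -20, -0.3, -1.6, -1, 10]

```text
clock: 12.05
tool_pos: [0.4941, -0.2364, 0.2062]
tool_rot: [-179.8, -24.5, -11.5]
ft_force: [1.2, 0.4, -0.2]
opening: 0.0197
gripper_force: 30.0
```

Run:
```python
from h import *
b,d=snap('scene');a,dt=snap('top')
o=r.observe();print(o['q'].round(1),o['ft_force'],o['tool_pos'],o['tool_rot'],o['opening'])
# scoop: rim tilt from metallic points
P=pts('scene',d);hsv=cv2.cvtColor(b,cv2.COLOR_BGR2HSV)
R=np.array([np.cos(np.radians(-11.3)),np.sin(np.radians(-11.3))]);N=np.array([-R[1],R[0]])
g=o['tool_pos'][:2]-.008*R
u=(P[...,:2]-g)@R;w=(P[...,:2]-g)@N
m=(u>.04)&(u<.17)&(abs(w)<.05)&(P[...,2]>.1)&(d>0)
X=np.c_[u[m],w[m],P[...,2][m]]
for lo in np.arange(.04,.165,.01):
    s=X[(X[:,0]>=lo)&(X[:,0]<lo+.01)]
    if len(s): 
        i=s[abs(s[:,1])<.022]
        print(round(lo,2),len(s),s.max(0).round(3),'inner z',np.round(np.median(i[:,2]),3) if len(i) else None, s[:,1].min().round(3))
```

```text
[-34.1 -11.2 126.3  13.4  43.5  59.6] [-1.27587058  0.35140467 -1.33673529] [ 0.49124611 -0.23658841  0.2016792 ] [-179.6607008   -23.95873623  -11.78546759] 0.020018430021178684
0.04 228 [0.05  0.036 0.238] inner z 0.206 -0.033
0.05 88 [0.06  0.036 0.225] inner z 0.178 -0.033
0.06 78 [0.07  0.036 0.223] inner z 0.178 -0.033
0.07 81 [0.08  0.036 0.222] inner z 0.177 -0.033
0.08 77 [0.09  0.037 0.223] inner z 0.177 -0.033
0.09 90 [0.1   0.037 0.221] inner z 0.176 -0.032
0.1 76 [0.11  0.037 0.223] inner z 0.176 -0.032
0.11 90 [0.12  0.037 0.222] inner z 0.176 -0.032
0.12 80 [0.13  0.037 0.221] inner z 0.177 -0.032
0.13 70 [0.14  0.039 0.223] inner z 0.18 -0.032
0.14 69 [0.15  0.037 0.218] inner z 0.184 -0.032
0.15 79 [0.16  0.038 0.22 ] inner z 0.187 -0.032
0.16 5 [0.161 0.035 0.222] inner z None -0.032
```

Scoop is level, underside about 172 mm above the bench.

Request:
servo_tool:
  moves:
    - [0, 0, -20, 0, -0.5, 0.2, 10]
    - [0, 0, -25, 0, -0.4, 0.2, 10]
    - [0, 0, -25, 0, 0, 0, 10]
    - [0, 0, -25, 0, 0, 0, 10]
    - [0, 0, -25, 0, 0, 0, 10]
    - [0, 0, -20, 0, 0, 0, 10]
    - [0, 0, -15, 0, 0, 0, 10]
    - [0, 0, -8, 0, 0, 0, 10]
    - [0, 0, -4, 0, 0, 0, 10]
    - [0, 0, 0, 0, 0, 0, 10]

```text
clock: 12.98
tool_pos: [0.4944, -0.2334, 0.0391]
tool_rot: [-179.6, -25.2, -11.1]
ft_force: [-0.7, -0.3, -1.6]
opening: 0.02
gripper_force: 30.0
```

Request:
servo_tool:
  moves:
    - [0, 0, -2, 0, 0, 0, 10]
    - [0, 0, -1, 0, 0, 0, 10]
    - [0, 0, 0, 0, 0, 0, 10]

```text
clock: 13.23
tool_pos: [0.4948, -0.2342, 0.0373]
tool_rot: [-179.7, -25.4, -11.0]
ft_force: [0.2, -1.1, -1.0]
opening: 0.0199
gripper_force: 30.0
```

Request:
servo_tool:
  moves:
    - [0, 0, -1, 0, 0, 0, 10]
    - [0, 0, -1, 0, 0, 0, 10]
    - [0, 0, -1, 0, 0, 0, 10]
    - [0, 0, -1, 0, 0, 0, 10]
    - [0, 0, -1, 0, 0, 0, 10]
    - [0, 0, 0, 0, 0, 0, 10]

```text
clock: 13.73
tool_pos: [0.4945, -0.2341, 0.0319]
tool_rot: [-179.7, -25.4, -11.0]
ft_force: [-1.4, 1.3, 3.7]
opening: 0.0196
gripper_force: 30.0
```

Request:
servo_tool:
  moves:
    - [0, 0, -1, 0, 0, 0, 10]
    - [0, 0, -1, 0, 0, 0, 10]
    - [0, 0, 0, 0, 0, 0, 10]

```text
clock: 13.98
tool_pos: [0.4953, -0.2346, 0.0309]
tool_rot: [-179.7, -25.5, -11.0]
ft_force: [-3.4, 2.7, 9.0]
opening: 0.0196
gripper_force: 30.0
```

Request:
servo_tool:
  moves:
    - [0, 0, 0, 0, 0, 0, 30]
    - [0, 0, 0, 0, 0, 0, 50]
    - [0, 0, 0, 0, 0, 0, 60]
    - [0, 0, 0, 0, 0, 0, 60]
    - [0, 0, 0, 0, 0, 0, 60]
    - [-7, 1.4, 15, 0, 0, 0, 60]
    - [-7, 1.4, 16, 0, 0, 0, 60]
    - [-7, 1.4, 16, 0, 0, 0, 60]
    - [-7, 1.4, 16, 0, 0, 0, 60]
    - [-7, 1.4, 16, 0, 0, 0, 60]
    - [-7, 1.4, 20, 0, 0, 0, 60]
    - [-7, 1.4, 30, 0, 0, 0, 60]

```text
clock: 14.98
tool_pos: [0.4428, -0.2225, 0.1563]
tool_rot: [-179.5, -25.0, -11.1]
ft_force: [-0.4, 0.3, 0.0]
opening: 0.06
gripper_force: 0.0
```

Scoop released. Now going to the far side of the lid.

Request:
servo_tool:
  moves:
    - [12, 25, 25, 0.6, 3.3, 0.9, 50]
    - [17, 32, 17, 0.6, 3.3, 0.9, 50]
    - [18, 34, 12, 0.5, 3.3, 0.9, 50]
    - [18, 34, 11, 0.4, 3.3, 0.9, 50]
    - [18, 34, 11, 0.4, 3.3, 0.9, 50]
    - [18, 34, 11, 0.3, 3.3, 0.9, 50]
    - [18, 34, 11, 0.3, 3.3, 0.9, 50]
    - [18, 34, 11, 0.2, 3.3, 0.9, 50]
    - [18, 34, 11, 0.1, 3.4, 0.9, 50]
    - [20, 34, 10, 0.1, 3.4, 0.9, 50]
    - [21, 34, 10, 0, 3.4, 0.9, 50]
    - [21, 34, 4, 0, 3.4, 0.9, 50]

```text
clock: 15.98
tool_pos: [0.6633, 0.175, 0.3039]
tool_rot: [179.9, 14.9, -0.2]
ft_force: [0.7, -0.4, 1.3]
opening: 0.0499
gripper_force: 0.0
```

Run:
```python
from h import *
b,d=snap('scene');a,dt=snap('top')
o=r.observe();print(o['q'].round(1),o['tool_pos'],o['tool_rot'],o['opening'])
cv2.imwrite('pics/lid.png',np.hstack([cv2.resize(a[110:230,130:230],(400,480)),cv2.resize(b[130:270,190:360],(400,480))]))
```

```text
[ 11.5  25.1  74.1   3.   95.8 101.4] [0.66530899 0.17843091 0.29515964] [1.79927094e+02 1.53427153e+01 1.19608738e-02] 0.05011205763246009
```

View pics/lid.png

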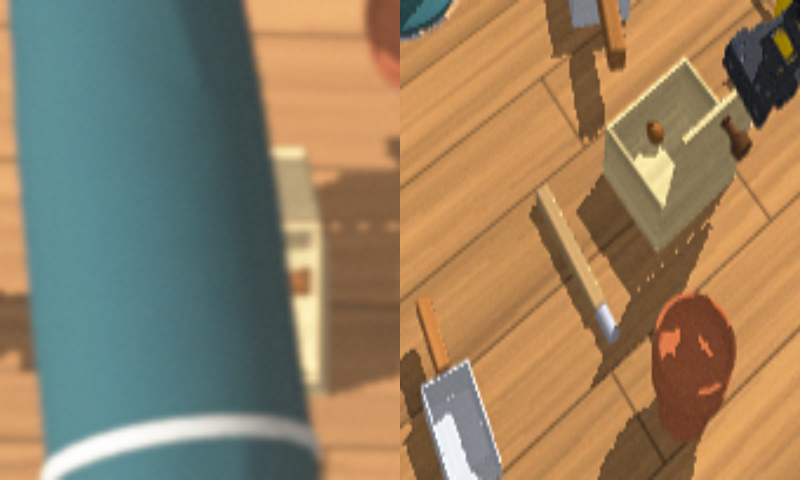

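The emptied scoop is back down at right-crop (460,420), and the gripper is behind the lid, with the knob at (735,135). Going down, then approaching the lid.

Request:
servo_tool:
  moves:
    - [0, 2, -20, 0, 0, 0, 50]
    - [0, 2, -25, 0, 0, 0, 50]
    - [0, 1, -25, 0, 0, 0, 50]
    - [0, 0, -25, 0, 0, 0, 50]
    - [0, 0, -25, 0, 0, 0, 50]
    - [0, 0, 0, 0, 0, 0, 50]
    - [-10, 0, 0, 0, 0, 0, 50]
    - [-12, 0, 0, 0, 0, 0, 50]
    - [-12, 0, 0, 0, 0, 0, 50]
    - [-12, 0, 0, 0, 0, 0, 50]
    - [-8, 0, 0, 0, 0, 0, 50]
    - [0, 0, 0, 0, 0, 0, 50]

```text
clock: 17.08
tool_pos: [0.607, 0.1779, 0.1837]
tool_rot: [179.9, 14.9, -0.3]
ft_force: [-0.6, -0.4, 0.2]
opening: 0.05
gripper_force: 0.0
```

Request:
servo_tool:
  moves:
    - [0, 4, -4, 0, 0, 0, 50]
    - [-3, 1, -4, 0, 0, 0, 50]
    - [-6, 0, 0, 0, 0, 0, 50]
    - [-6, 0, 0, 0, 0, 0, 50]
    - [-6, 0, 0, 0, 0, 0, 50]

```text
clock: 17.5
tool_pos: [0.5872, 0.1829, 0.1744]
tool_rot: [179.9, 14.9, -0.3]
ft_force: [1.4, -1.0, 0.6]
opening: 0.0499
gripper_force: 1.0
```

Request:
servo_tool:
  moves:
    - [-6, 0, 0, 0, 0, 0, 50]
    - [-6, 0, -0.5, 0, 0, 0, 50]
    - [-6, 0, -0.5, 0, 0, 0, 50]
    - [-6, 0, -1, 0, 0, 0, 50]
    - [-6, 0, -2, 0, 0, 0, 50]
    - [-6, 0, -2, 0, 0, 0, 50]
    - [-6, 0, -2.5, 0, 0, 0, 50]
    - [-6, 0, -3, 0, 0, 0, 50]

```text
clock: 18.17
tool_pos: [0.5382, 0.1831, 0.1626]
tool_rot: [179.9, 14.9, -0.3]
ft_force: [1.2, -1.1, 1.2]
opening: 0.0501
gripper_force: 0.7
```

```bash
cat > lid.py <<'E'
from h import *
b,d=snap('scene');P=pts('scene',d)
for y0 in (.115,.235):
    for x0 in np.arange(.44,.60,.01):
        m=(abs(P[...,1]-y0)<.012)&(abs(P[...,0]-x0)<.005)&(d>0)&(P[...,2]<.23)
        if m.sum():print(y0,x0.round(2),m.sum(),np.percentile(P[...,2][m],[10,50,95]).round(3))
E
python3 lid.py
```

```text
0.115 0.44 8 [0.011 0.069 0.081]
0.115 0.45 25 [0.025 0.073 0.082]
0.115 0.46 8 [0.014 0.022 0.082]
0.115 0.47 13 [0.005 0.045 0.081]
0.115 0.48 16 [0.006 0.055 0.083]
0.115 0.49 14 [0.013 0.054 0.081]
0.115 0.5 21 [0.011 0.042 0.086]
0.115 0.51 39 [0.019 0.073 0.197]
0.115 0.52 65 [0.023 0.172 0.189]
0.115 0.53 62 [0.03  0.156 0.173]
0.115 0.54 63 [0.025 0.138 0.156]
0.115 0.55 70 [0.016 0.097 0.139]
0.115 0.56 61 [0.023 0.084 0.122]
0.115 0.57 112 [0.003 0.052 0.106]
0.115 0.58 22 [-0.001  0.004  0.093]
0.115 0.59 16 [-0.001  0.001  0.06 ]
0.235 0.54 22 [0.134 0.14  0.146]
0.235 0.55 30 [0.118 0.125 0.135]
0.235 0.56 30 [0.099 0.109 0.118]
0.235 0.57 85 [0.002 0.044 0.101]
0.235 0.58 12 [-0.     0.002  0.006]
0.235 0.59 19 [-0.002  0.001  0.229]
```

The lid follows, now at about 60°. Continuing along its arc.

Request:
servo_tool:
  moves:
    - [-5, 0, -3, 0, -1.5, 0, 50]
    - [-5, 0, -3, 0, -1.5, 0, 50]
    - [-5, 0, -3, 0, -1.5, 0, 50]
    - [-5, 0, -3, 0, -1.5, 0, 50]
    - [-3, 0, -4, 0, -1.5, 0, 50]
    - [-3, 0, -4, 0, -1.5, 0, 50]
    - [-3, 0, -4, 0, -1.5, 0, 50]
    - [-3, 0, -4, 0, -1.5, 0, 50]
    - [-3, 0, -4, 0, -1.5, 0, 50]

```text
clock: 18.97
tool_pos: [0.5032, 0.1831, 0.1303]
tool_rot: [179.9, 1.4, -0.3]
ft_force: [-0.1, 0.5, -0.2]
opening: 0.0502
gripper_force: 0.5
```

Request:
servo_tool:
  moves:
    - [-3, 0, -5, 0, -1.5, 0, 50]
    - [-3, 0, -5, 0, 0, 0, 50]
    - [-3, 0, -5, 0, 0, 0, 50]
    - [-3, 0, -5, 0, 0, 0, 50]
    - [-2, 0, -5, 0, 0, 0, 50]
    - [-1, 0, -5, 0, 0, 0, 50]
    - [-1, 0, -4, 0, 0, 0, 50]
    - [0, 0, 0, 0, 0, 0, 50]

```text
clock: 19.63
tool_pos: [0.4872, 0.1828, 0.0954]
tool_rot: [179.9, 0.1, -0.3]
ft_force: [-0.4, -0.5, -0.3]
opening: 0.0497
gripper_force: 0.0
```

Request:
servo_tool:
  moves:
    - [0, 0, -2, 0, 0, 0, 50]
    - [0, 0, -2, 0, 0, 0, 50]
    - [0, 0, -2, 0, 0, 0, 50]
    - [0, 0, -1, 0, 0, 0, 50]
    - [0, 0, -1, 0, 0, 0, 50]
    - [0, 0, 0, 0, 0, 0, 50]

```text
clock: 20.13
tool_pos: [0.4882, 0.1831, 0.0889]
tool_rot: [179.9, -0.1, -0.3]
ft_force: [0.2, -0.3, 0.8]
opening: 0.0497
gripper_force: 0.3
```

```bash
python3 lid.py
```

```text
0.115 0.44 5 [0.023 0.085 0.088]
0.115 0.45 23 [0.071 0.09  0.196]
0.115 0.46 30 [0.032 0.091 0.199]
0.115 0.47 45 [0.03  0.092 0.2  ]
0.115 0.48 35 [0.063 0.091 0.198]
0.115 0.49 46 [0.031 0.09  0.199]
0.115 0.5 47 [0.024 0.089 0.2  ]
0.115 0.51 64 [0.023 0.091 0.199]
0.115 0.52 68 [0.016 0.087 0.198]
0.115 0.53 41 [0.018 0.072 0.094]
0.115 0.54 43 [0.018 0.074 0.091]
0.115 0.55 48 [0.009 0.059 0.092]
0.115 0.56 50 [0.016 0.07  0.093]
0.115 0.57 96 [0.007 0.051 0.09 ]
0.115 0.58 12 [0.001 0.003 0.005]
0.115 0.59 18 [-0.001  0.003  0.005]
0.235 0.45 1 [0.093 0.093 0.093]
0.235 0.46 3 [0.09  0.091 0.091]
0.235 0.48 2 [0.086 0.088 0.09 ]
0.235 0.49 8 [0.086 0.088 0.091]
0.235 0.5 22 [0.087 0.091 0.192]
0.235 0.51 46 [0.089 0.18  0.201]
0.235 0.52 33 [0.089 0.162 0.18 ]
0.235 0.53 18 [0.087 0.089 0.092]
0.235 0.54 17 [0.087 0.089 0.092]
0.235 0.55 18 [0.087 0.09  0.093]
0.235 0.56 16 [0.073 0.091 0.093]
0.235 0.57 76 [0.002 0.041 0.089]
0.235 0.58 16 [-0.003  0.     0.005]
0.235 0.59 12 [-0.002  0.     0.005]
```

Nearly shut; pressing until the rim pushes back.

Request:
servo_tool:
  moves:
    - [0, 0, -1, 0, 0, 0, 50]
    - [0, 0, -1, 0, 0, 0, 50]
    - [0, 0, -1, 0, 0, 0, 50]
    - [0, 0, 0, 0, 0, 0, 50]

```text
clock: 20.52
tool_pos: [0.4883, 0.1831, 0.0887]
tool_rot: [179.9, -0.1, -0.3]
ft_force: [-8.6, -2.8, 20.6]
opening: 0.0503
gripper_force: 10.1
```

The rim pushes back at 20 N without further travel, so the lid is shut. Retreating and checking.

Request:
servo_tool:
  moves:
    - [0, 0, 4, 0, 0, 0, 52]
    - [0, 0, 10, 0, 0, 0, 52]
    - [0, 0, 20, 0, 0, 0, 52]
    - [0, 0, 30, 0, 0, 0, 52]
    - [0, 0, 35, 0, 0, 0, 52]
    - [0, 0, 35, 0, 0, 0, 52]
    - [0, 0, 35, 0, 0, 0, 52]
    - [0, -25, 25, 0, 0, 0, 52]
    - [0, -40, 0, 0, 0, 0, 52]
    - [0, -40, 0, 0, 0, 0, 52]
    - [0, -40, 0, 0, 0, 0, 52]
    - [0, -40, 0, 0, 0, 0, 52]

```text
clock: 21.52
tool_pos: [0.4878, -0.0035, 0.2805]
tool_rot: [179.9, -0.2, -0.2]
ft_force: [0.4, -0.1, -0.6]
opening: 0.052
gripper_force: 0.0
```

Request:
servo_tool:
  moves:
    - [-5, -40, 0, 0, 0, 0, 52]
    - [-5, -40, 0, 0, 0, 0, 52]
    - [-5, -40, 0, 0, 0, 0, 52]
    - [-5, -40, 0, 0, 0, 0, 52]
    - [-5, -40, 0, 0, 0, 0, 52]
    - [-5, -40, 0, 0, 0, 0, 52]
    - [-5, -40, 0, 0, 0, 0, 52]
    - [-5, -40, 0, 0, 0, 0, 52]
    - [-5, -40, 0, 0, 0, 0, 52]
    - [-5, -40, 0, 0, 0, 0, 52]
    - [0, 0, 0, 0, 0, 0, 52]
    - [0, 0, 0, 0, 0, 0, 52]

```text
clock: 22.52
tool_pos: [0.4372, -0.4038, 0.2793]
tool_rot: [180.0, -0.0, -0.5]
ft_force: [-0.1, 0.4, 0.1]
opening: 0.0524
gripper_force: 0.0
```

```bash
python3 lid.py | awk '$1==0.115||$1==0.235' | head -30
python3 - <<'E'
from h import *
a,d=snap('top','x.png');cv2.imwrite('pics/final.png',cv2.resize(a,(800,600)))
P=pts('top',d);m=np.zeros(d.shape,bool);m[145:215,295:340]=1;m&=P[...,2]>.012
X=P[m];q=cv2.minAreaRect((X[:,:2]*1000).astype(np.float32));print(q,X[:,2].max(),r.observe()['tool_pos'])
E
```

```text
0.115 0.44 2 [0.049 0.065 0.084]
0.115 0.45 22 [0.021 0.089 0.091]
0.115 0.46 21 [0.07  0.089 0.093]
0.115 0.47 19 [0.079 0.088 0.095]
0.115 0.48 28 [0.014 0.086 0.092]
0.115 0.49 36 [0.03  0.086 0.093]
0.115 0.5 26 [0.024 0.088 0.092]
0.115 0.51 42 [0.012 0.074 0.092]
0.115 0.52 39 [0.014 0.084 0.092]
0.115 0.53 41 [0.012 0.064 0.091]
0.115 0.54 46 [0.018 0.074 0.095]
0.115 0.55 49 [0.009 0.068 0.091]
0.115 0.56 50 [0.011 0.065 0.094]
0.115 0.57 98 [0.006 0.049 0.089]
0.115 0.58 16 [-0.002  0.001  0.004]
0.115 0.59 17 [-0.     0.002  0.006]
0.235 0.44 9 [0.088 0.09  0.092]
0.235 0.45 13 [0.088 0.09  0.094]
0.235 0.46 16 [0.087 0.089 0.093]
0.235 0.47 14 [0.088 0.091 0.095]
0.235 0.48 15 [0.088 0.089 0.093]
0.235 0.49 16 [0.087 0.089 0.093]
0.235 0.5 13 [0.088 0.089 0.092]
0.235 0.51 15 [0.086 0.088 0.093]
0.235 0.52 13 [0.087 0.09  0.093]
0.235 0.53 15 [0.087 0.089 0.096]
0.235 0.54 14 [0.086 0.091 0.093]
0.235 0.55 17 [0.087 0.09  0.093]
0.235 0.56 20 [0.081 0.09  0.097]
0.235 0.57 72 [-0.     0.038  0.088]
((442.103515625, -172.12359619140625), (102.56076049804688, 455.63507080078125), 60.63747024536133) 1.291205542211585 [ 0.43791499 -0.40140373  0.27950004]
```

View pics/final.png

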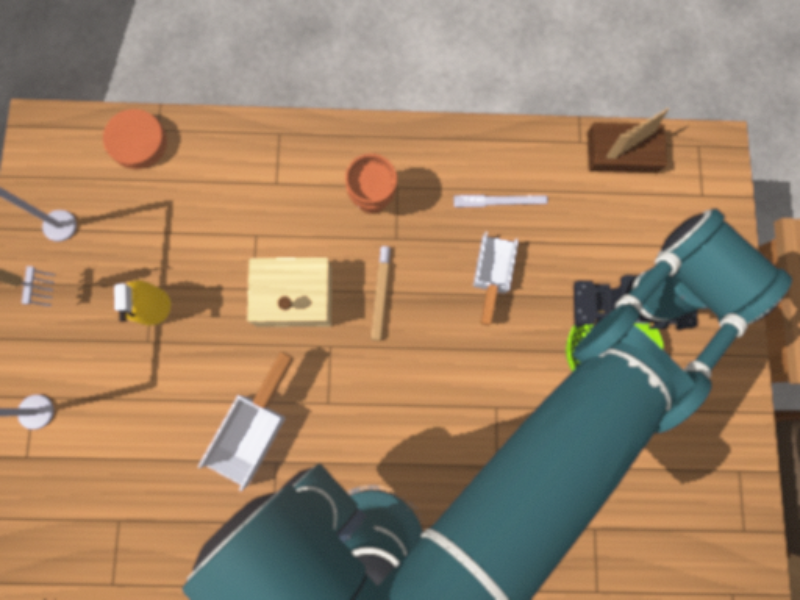

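The final top view shows the box shut at (288,290), with the lid at 0.089 m all over. The empty scoop is on the bench at (495,275), no bulbs are on the bench, and the other things haven't moved.

```bash
python3 -c "
from cell import r
print(r.sign_off())"
```

```text
the job is handed in; nothing more can be done
None
```

I tipped the bulbs into the box with none seen on the bench, set the empty scoop back down at its old spot, shut the lid fully, and handed the job in at about 23 s; I saw the scoop empty but did not count all six bulbs inside the box.

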